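# Arrest the counter scale and open its damper pot

### The job

On the counter scale, push the arrest lever over so the beam is let go and visibly tips, then bring the lever fully back so the beam is locked level again. Only then take the ribbed black cap off the damper pot: it undoes with about a quarter turn, but nobody remembers which way, so try both. Finish still holding the cap in the gripper, upright and still, about 10 cm above its pot, with the beam locked and everything else on the desk left where it was.

Things in the scene. Friction and masses are not known exactly. Their poses are not given: they have to be found in the camera images.
- scale: counter beam scale, screwed to the desk: grey base plate 260 (its x) x 420 (its y) x 18 mm; origin at the centre of the plate's underside, x away from the robot at yaw 0, z up. Lever pillar at x +20, beam pillar at x +80 (both y 0, 130 mm high); the beam runs along y at x +70, z 150, with 100 mm wide pans at y +-160 whose rims are at z 186. In the two front corners, at x -70, y +-120, stand the damper pot and a round-topped breather (one each, either way round)
- arrest (a joint): arrest lever on the scale, rad: 0 = back towards the robot's side, beam locked level; 0.6 = pushed over to the scale's +x, beam free. Hinge along the scale's y through x +20, y 0, z 125 mm of the scale's frame. Stiff (about 0.12 N m), stays where it is left
- arrest_knob (a point): centre of the black ball, 24 mm across, at the end of the arrest lever; at 0 it lies 45 mm to -x of and 60 mm above the lever's hinge line, at 0.6 some 3 mm to -x and 75 mm above. Room for fingers on both y sides and above
- beam (a joint): tilt of the beam, rad: 0 level. Free, it tips under its own imbalance to about 0.13 one way; locked by the lever it stays at 0
- pot: damper pot on the scale's base plate: aluminium cylinder 52 mm across, 55 high; origin at the centre of its underside, which is on the plate (18 mm above the desk). Its shoulder (55 mm above its origin) carries a 44 mm wide, 19 mm high neck, hidden in the cap, that locks the cap. Its axes are parallel to the scale's
- cap: ribbed black cap of the pot: 56 mm across, 34 high, hollow, 60 g; origin at the centre of its lower rim, at first on the pot's shoulder. Turned 50 to 120 degrees its undoing way (80 to 90 best; next stop at about 130) it lifts straight off; the other way it stops within 5 to 25 degrees. The undoing way varies and cannot be seen. Locked, it lifts about 2 mm at most
- breather: plain round-topped aluminium breather on the base plate, 51 mm across, 100 high, no cap, in the other front corner; fixed, not to be opened; origin at the centre of its underside
- weight_big: brass knob weight 38 mm across, 42 high (mm); bystander; origin at the centre of its underside
- weight_small: brass knob weight 28 mm across, 32 high (mm); bystander; origin at the centre of its underside
- stamp: wooden hand stamp, 30 x 55 x 66 high (mm); bystander; origin at the centre of its underside
- mouse: black computer mouse 105 x 60 x 32 high (mm); bystander; origin at the centre of its underside
- stapler: black stapler 140 x 34 x 46 high (mm); bystander; origin at the centre of its underside
Mind the look-alikes: they are no part of the job. What is shaped like the cap but blue, green or orange is not meant.

How it is judged:
On the way, in this order (a step that is already met when the one before it is completed fails the run):
1. the arrest lever is pushed over and the beam has tipped (value of joint arrest above 0.35 rad and (value of joint beam above 0.08 rad or value of joint beam below -0.08 rad) and z of cap in the frame of pot below 0.065 m), for 0.3 s.
2. the lever is back and the beam locked level, the cap still on its pot (value of joint arrest below 0.06 rad and value of joint beam between -0.04 and 0.04 rad and z of cap in the frame of pot below 0.065 m), for 0.2 s.
3. the cap is off its pot in the gripper, the beam still locked (value of joint arrest below 0.06 rad and value of joint beam between -0.04 and 0.04 rad and z of cap in the frame of pot above 0.1 m and contact force between cap and the fingers above 1 N), for 0.2 s.
At the end, for the whole second after the job is handed in: the program ends with the gripper holding the cap: its rim 50 to 175 mm above the pot's shoulder, within 80 mm of the pot's axis sideways, within 0.3 rad of upright, still (under 0.03 m/s), carried by the fingers alone; the arrest lever within 0.06 rad of home and the beam within 0.04 rad of level (value of joint arrest below 0.06 rad and value of joint beam between -0.04 and 0.04 rad and z of cap in the frame of pot between 0.105 and 0.23 m and horizontal distance between cap and pot below 0.08 m and angle between cap's own z axis and vertical below 0.3 rad and contact force between cap and the fingers above 1 N and contact force between cap and pot below 0.1 N and contact force between cap and scale below 0.1 N and linear speed of cap below 0.03 m/s); the arm keeps its last pose, push and grip.
It fails at once if a bystander was moved by more than 40 mm or tipped (distance of any of weight_big, weight_small, stamp, mouse, stapler from where it was at the start of the episode above 0.04 m or angle between any of weight_big, weight_small, stamp, mouse, stapler's own z axis and vertical above 0.6 rad).
It also fails if it takes over 58 s, if anything falls off the work surface, if the arm or the gripper's body presses on something with over 40 N, if the wrist force passes 120 N, or if a joint passes its speed limit or range.

### The arm

A 6-joint arm with a two-finger parallel gripper is mounted at the origin on the work surface. World frame = base frame: x ahead of the robot, y to its left, z up, the work surface at z = 0. Lengths are in m, angles in rad, forces in N, time in s.
With the tool pointing down it reaches from about 0.35 to 0.975 m from the base axis. Payload 17.4 kg.
Tool frame: the origin (TCP) lies at the centre of the arm's flange, where the gripper is bolted on; the fingertips stand 173 mm ahead of it and the grasp point (between the pads) lies 155 mm ahead of it; z points along the fingers, y is the direction in which the jaws open and shut (so a half turn about z gives the same grasp; the last joint's range is limited). The gripper opens to 85 mm and grips with 20 to 120 N. Pads are 22 mm wide; open, the fingers measure 114 mm over their backs; the gripper's body (76 mm by 85 mm) begins 54 mm behind the grasp point. The pads swing forward as they close: fully open they stand 13 mm farther back than shut.
Start: joints at [1.17, 0.116, 1.442, -0, 1.584, -0.038], TCP at [0.24, 0.631, 0.405] pointing down, gripper open.
Joint ranges: [-2.83, 2.83], [-0.83, 2.19], [0.07, 2.5], [-1.14, 4.28], [0.01, 3], [-2.97, 2.97]. Speed limits (rad/s): [1.89, 1.89, 2.22, 3.14, 3.14, 3.14].

### API

Orientations are given as a unit quaternion [w, x, y, z].
In Python, from workcell import sensors, vision, workorder gives the robot as it stands.
- The arm moves only by the tool carry_out, never from a script. Its argument "moves" is text: rows parted by semicolons, each of 5 numbers parted by spaces: the opening, from -1 (shut) to 1 (fully open), then the shift along the world's x, y, z in mm, then the turn about the world's z in degrees. In form: hand dx dy dz twist; .... A call has 1 to 20 rows; each row shifts and turns the pose as measured when the row begins; what a row does not reach is not made up. A row lasts 1/10 s, in which the tool goes at most 50 mm and 8.59 degrees, less where a joint would pass 70% of its speed; a pose out of reach is approached as far as the arm can. A call is refused whole if a number of a shift passes 50 or a number of a turn 8.59, either way. A call with a gripper value outside its range is refused whole. The fingers move at their own pace and stop on an object; "force" is the grip in N (left out, the last holds). Time passes only in rows, so rows that do not move let the fingers close. It gives the time, the measured TCP pose, the force and the opening at its end, in the units of the state.
- sensors.observe(): the state, without advancing time (a new reading comes with each control period).
- vision.read_camera(name): name is "scene" or "top" or "wrist"; returns the picture (420x560x3 uint8, red, green, blue); there is no depth.
- vision.get_calibration(name): a dict with "fx", "fy", "cx", "cy" (pixels), "rvec" (rotation vector, rad) and "tvec" (3), from world to camera coordinates, as OpenCV has them. Camera axes: x right, y down, z forward; pixel columns grow to the right and rows downward; lengths in m; the calibration is good to about 2 mm. A picture is of the moment at which its call begins: read the wrist's pose just before it. get_calibration takes no time and is no camera call; for the wrist camera it gives the pose at the moment of the call.
- workorder.job_done(): hands the job in, once; it reports no verdict.
Trained networks look in the newest picture that a camera, given by its name, has taken for a name from the list of things; names that differ only in an ending like _2 or _b are one class to them, and where a whole thing is asked for, a point or a joint stands for the part that bears it (a point fixed in the world has none). Each returns a list of dicts, best first, with "p" (0 to 1); they miss things now and then, are a little off and sometimes report something else, mostly with a low value. They report only what shows in the picture. A call takes as long as a camera call. They do not tell look-alikes from the thing itself.
- vision.look_for(label, camera): "position" ([x, y, z] in m, in the coordinates of the camera as it stood for that picture, good to about 4 mm: the middle of the surface that is visible of it).
- vision.place_of(label, camera): "position" ([x, y, z] in m, in the coordinates of the camera as it stood for that picture, good to about 4 mm: a listed point, or the origin of a listed thing).
The state is a dict: "time_s": time; "qpos": joint angles; "joint_vel": joint speeds; "tau": joint torques, N m; "tool_pos": TCP position; "ee_rot": TCP orientation; "ft_force": force on the tool from outside, world axes, zero at the start; "torque": the same for the moment, N m; "width": finger opening in m.
Only numpy, scipy, OpenCV 4.12 (cv2) and the standard library are available. Lean on these libraries where they do the work, as an engineer would, in place of code of your own. Each camera call takes 0.05 s, during which the arm holds its last target. There are 200 camera calls.

## Working session

There is one attempt and no reset: what is moved stays moved. The work goes in short steps, Python scripts to look and compute and a tool call to move; the robot and the scene stay as the last step left them, time stands still between calls to the robot, and variables do not carry over. Pictures are saved under pics/ and viewed, about 8 in all and at most 12, crops included, and the job is handed in when it is done.

Besides the shell and the picture viewer there is one more tool, called after "Call:" by a JSON object that holds its "method" and its "body", one argument or row to a line. carry_out: Moves the arm, as the interface text tells. Its arguments: {"type":"object","properties":{"moves":{"type":"string"},"force":{"type":"number"}},"required":["moves"]}

```bash
mkdir -p pics; cat > h.py <<'E'
import numpy as np, cv2
from workcell import sensors, vision, workorder
from scipy.spatial.transform import Rotation as R
def shot(cam,fn=None):
    im=vision.read_camera(cam)
    if fn: cv2.imwrite('pics/'+fn,im[:,:,::-1])
    return im
def w(p,c):
    r=R.from_rotvec(np.ravel(c['rvec'])).as_matrix()
    return r.T@(np.array(p)-np.ravel(c['tvec']))
def proj(P,c):
    K=np.array([[c['fx'],0,c['cx']],[0,c['fy'],c['cy']],[0,0,1.]])
    return cv2.projectPoints(np.array(P,float).reshape(-1,3),np.array(c['rvec'],float),np.array(c['tvec'],float),K,None)[0][:,0]
def find(l,cam,f=vision.place_of,n=2):
    c=vision.get_calibration(cam)
    for d in f(l,cam)[:n]: print(cam,l,round(d['p'],2),np.round(w(d['position'],c),3))
def st():
    s=sensors.observe(); print(s['time_s'],np.round(s['tool_pos'],4),np.round(s['ee_rot'],3),np.round(s['qpos'],3),np.round(s['ft_force'],1),np.round(s['torque'],2),round(s['width'],4))
E
python3 - <<'E'
from h import *
st()
a=shot('top'); 
for l in ['scale','arrest_knob','pot','cap','breather']: find(l,'top')
b=shot('scene')
for l in ['scale','arrest_knob','pot','cap','breather']: find(l,'scene')
cv2.imwrite('pics/a.png',cv2.resize(np.vstack([a,b]),None,fx=.714,fy=.714)[:,:,::-1])
cv2.imwrite('pics/top.png',a[:,:,::-1]);cv2.imwrite('pics/scene.png',b[:,:,::-1])
E
```

```text
0.0 [0.2396 0.6311 0.404 ] [-0.     0.18   0.984 -0.001] [ 1.17   0.116  1.442 -0.     1.584 -0.038] [-0.1  0.3 -1.4] [ 0.03 -0.06  0.03] 0.0855
top scale 0.83 [ 0.575 -0.032  0.001]
top arrest_knob 0.72 [ 0.55  -0.031  0.187]
top arrest_knob 0.53 [0.477 0.    0.016]
top pot 0.53 [0.506 0.084 0.016]
top cap 0.89 [0.337 0.26  0.002]
top cap 0.88 [0.382 0.117 0.   ]
top breather 0.74 [ 0.507 -0.156  0.016]
top breather 0.41 [ 0.577 -0.032  0.001]
scene arrest_knob 0.79 [ 0.548 -0.038  0.188]
scene arrest_knob 0.44 [ 0.504 -0.154  0.017]
scene pot 0.87 [0.502 0.082 0.018]
scene cap 0.95 [0.496 0.084 0.074]
scene cap 0.77 [0.375 0.026 0.001]
scene breather 0.57 [ 0.503 -0.155  0.017]
scene breather 0.49 [0.5   0.086 0.075]
```

View pics/top.png

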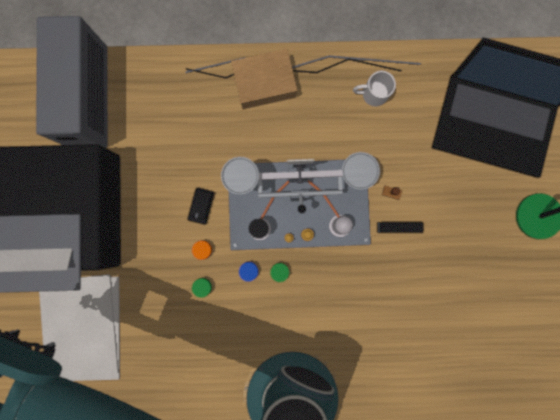

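View pics/scene.png

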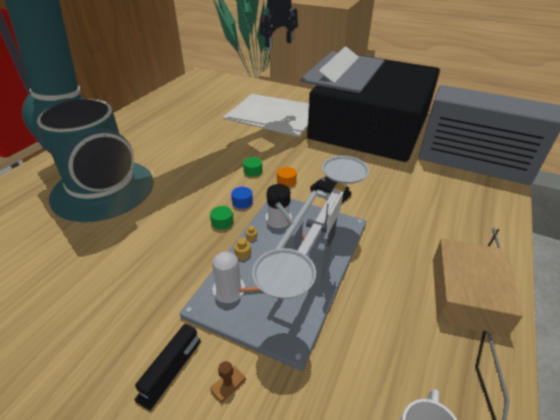

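The top view shows the black cap at about (259,229), the breather at (341,226), the knob at (302,209), and brass weights at (290,238) and (307,235). In the scene view the black cap is at (278,195), and the coloured caps are decoys. The scale's yaw is about 0. The tool's y axis needs about +21° to line up with world y.

Call:
{"method": "carry_out", "body": {
  "moves": "1 0 -50 8 5; 1 5 -50 8 5; 1 5 -50 0 5; 1 5 -50 0 5; 1 10 -50 0 0; 1 30 -45 0 0; 1 30 -45 0 0; 1 30 -45 0 0; 1 30 -45 0 0; 1 30 -45 0 0; 1 30 -45 0 0; 1 30 -45 0 0; 1 30 -45 0 0; 1 0 0 0 0",
  "force": 40
}}

```text
time_s: 2.0
tool_pos: [0.4806, 0.0421, 0.4187]
ee_rot: [0.004, -0.003, 1.0, -0.001]
ft_force: [-0.4, 0.3, -0.2]
width: 0.0854
```

```bash
python3 - <<'E'
from h import *
st()
shot('wrist','w1.png')
for l in ['arrest_knob','cap','breather','scale']: find(l,'wrist')
r=R.from_quat(sensors.observe()['ee_rot'],scalar_first=True).as_matrix();print(np.degrees(np.arctan2(r[1,1],r[0,1])))
E
```

```text
2.0 [0.4806 0.0421 0.4187] [ 0.004 -0.003  1.    -0.001] [ 0.035 -0.317  1.821 -0.003  1.631 -1.541] [-0.4  0.3 -0.2] [ 0.08  0.01 -0.  ] 0.0854
wrist arrest_knob 0.9 [ 0.544 -0.031  0.185]
wrist cap 0.86 [0.33  0.267 0.002]
wrist cap 0.82 [ 0.368  0.034 -0.003]
wrist breather 0.94 [ 0.504 -0.145  0.016]
wrist breather 0.6 [0.571 0.266 0.001]
wrist scale 0.74 [ 0.495 -0.331 -0.002]
wrist scale 0.56 [ 0.568 -0.027 -0.002]
90.64699297525334
```

View pics/w1.png

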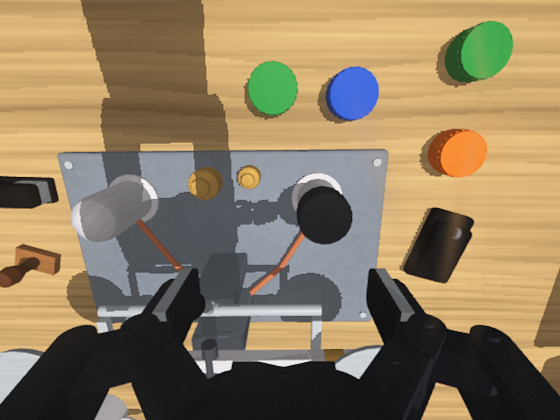

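```bash
python3 - <<'E'
from h import *
for cam in ['wrist','top','scene']:
    c=vision.get_calibration(cam)
    print(cam,np.round(proj([[.548,-.034,.186],[.575+.07,-.034,.15],[.595,-.034,.125],[.505,.083,.107],[.61,0,.15],[.575,.056,.125]],c)).tolist())
im=cv2.imread('pics/top.png')[140:260,210:400]; b=cv2.imread('pics/scene.png')[140:300,190:390]
cv2.imwrite('pics/c.png',np.vstack([cv2.resize(im,(560,354),interpolation=2)[:290],cv2.resize(b,(560,448),interpolation=2)[:300]]))
E
```

```text
wrist [[183.0, 308.0], [203.0, 365.0], [206.0, 309.0], [318.0, 226.0], [235.0, 338.0], [290.0, 294.0]]
top [[302.0, 210.0], [300.0, 175.0], [300.0, 194.0], [259.0, 228.0], [288.0, 188.0], [268.0, 202.0]]
scene [[273.0, 198.0], [318.0, 226.0], [294.0, 228.0], [279.0, 191.0], [308.0, 211.0], [303.0, 200.0]]
```

View pics/c.png

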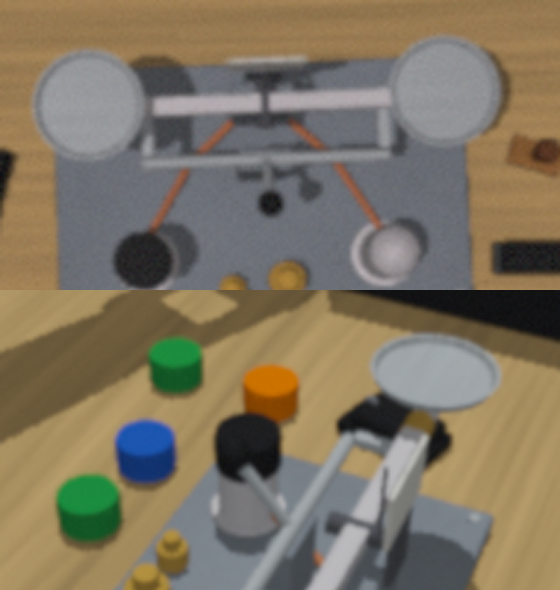

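The crop shows the knob at top px (302,210) and scene px (273,198), which matches the network. In the wrist view it is hidden behind a finger. The hinge bar sits at about x 0.595. I'll grasp the knob from above with the jaws along y.

Call:
{"method": "carry_out", "body": {
  "moves": "1 34 -38 0 0; 1 33 -38 0 0; 1 0 0 0 0; 1 0 0 -26 0; 1 0 0 -26 0; 1 0 0 -26 0; 1 0 0 0 0"
}}

```text
time_s: 2.95
tool_pos: [0.5447, -0.0217, 0.3417]
ee_rot: [0.007, -0.013, 1.0, -0.0]
ft_force: [-1.2, 0.2, -0.8]
width: 0.0851
```

```bash
python3 - <<'E'
from h import *
st()
shot('wrist','w2.png')
find('arrest_knob','wrist'); 
b=shot('scene','s2.png'); find('arrest_knob','scene')
E
```

```text
2.95 [ 0.5447 -0.0217  0.3417] [ 0.007 -0.013  1.    -0.   ] [-8.700e-02 -1.490e-01  1.805e+00  1.000e-03  1.471e+00 -1.684e+00] [-1.2  0.2 -0.8] [-0.02  0.02 -0.01] 0.0851
wrist arrest_knob 0.72 [ 0.548 -0.032  0.189]
scene arrest_knob 0.57 [ 0.55  -0.038  0.185]
```

Call:
{"method": "carry_out", "body": {
  "moves": "1 4 -12 0 -1.4; 1 0 0 0 0; -1 0 0 0 0; -1 0 0 0 0; -1 0 0 0 0; -1 0 0 0 0; -1 0 0 0 0; -1 0 0 0 0; -1 0 0 0 0; -1 0 0 0 0",
  "force": 40
}}

```text
time_s: 4.15
tool_pos: [0.5502, -0.0346, 0.3512]
ee_rot: [0.013, 0.0, 1.0, 0.0]
ft_force: [0.4, -0.2, 0.4]
width: 0.0215
```

Call:
{"method": "carry_out", "body": {
  "moves": "-1 10 0 3 0; -1 10 0 4 0; -1 10 0 2 0; -1 11 0 1 0; -1 8 0 0 0; -1 0 0 0 0; -1 0 0 0 0"
}}

```text
time_s: 4.85
tool_pos: [0.6024, -0.0347, 0.3605]
ee_rot: [0.011, 0.0, 1.0, 0.0]
ft_force: [-0.8, -0.2, 0.6]
width: -0.0003
```

```bash
python3 - <<'E'
from h import *
st()
a=shot('top'); find('arrest_knob','top')
b=shot('scene'); find('arrest_knob','scene')
cv2.imwrite('pics/d.png',np.vstack([cv2.resize(a[140:260,210:400],(560,354),interpolation=2)[:290],cv2.resize(b[140:300,190:390],(560,448),interpolation=2)[:300]])[:,:,::-1])
E
```

```text
4.85 [ 0.6024 -0.0347  0.3605] [0.011 0.    1.    0.   ] [-0.1   -0.03   1.664  0.003  1.485 -1.671] [-0.8 -0.2  0.6] [ 0.03 -0.02  0.04] -0.0003
top arrest_knob 0.59 [ 0.562 -0.034  0.193]
scene arrest_knob 0.81 [ 0.564 -0.038  0.192]
```

View pics/d.png

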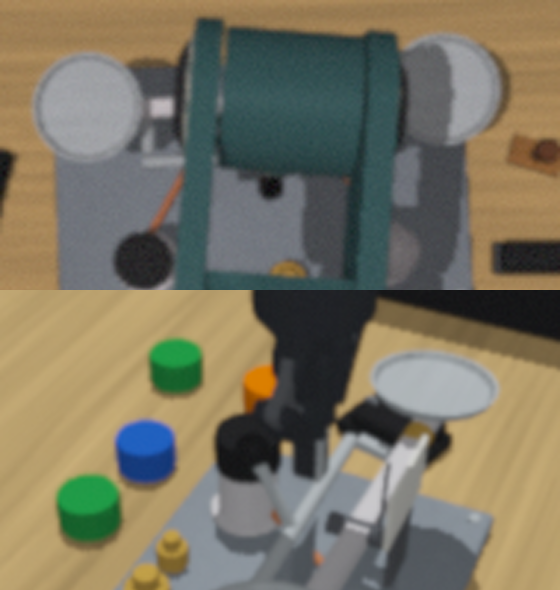

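The grip slipped off partway: the knob is now at about (0.563,-0.036), roughly 0.2 rad, and the fingers are shut beyond it. I'll go round and push from the -x side with the fingers closed.

Call:
{"method": "carry_out", "body": {
  "moves": "-1 0 0 35 0; -1 0 0 20 0; -1 -40 0 0 0; -1 -40 0 0 0; -1 0 0 0 0; -1 0 0 -30 0; -1 0 0 -35 0; -1 0 0 0 0"
}}

```text
time_s: 5.85
tool_pos: [0.5173, -0.0346, 0.3524]
ee_rot: [0.013, 0.0, 1.0, 0.0]
ft_force: [0.1, 0.4, -0.1]
width: 0.0001
```

Call:
{"method": "carry_out", "body": {
  "moves": "-1 10 0 -5 0; -1 15 0 0 0; -1 10 0 0 0; -1 8 0 0 0; -1 6 0 0 0; -1 0 0 0 0; -1 0 0 0 0; -1 0 0 0 0"
}}

```text
time_s: 6.65
tool_pos: [0.5675, -0.0346, 0.3527]
ee_rot: [0.001, 0.0, 1.0, 0.0]
ft_force: [-4.0, 0.4, -2.7]
width: 0.0001
```

```bash
python3 - <<'E'
from h import *
st()
a=shot('top'); find('arrest_knob','top')
b=shot('scene'); find('arrest_knob','scene')
cv2.imwrite('pics/e.png',np.vstack([cv2.resize(a[140:260,210:400],(560,354),interpolation=2)[:290],cv2.resize(b[140:300,190:390],(560,448),interpolation=2)[:300]])[:,:,::-1])
E
```

```text
6.65 [ 0.5675 -0.0346  0.3527] [0.001 0.    1.    0.   ] [-0.106 -0.098  1.741  0.     1.496 -1.676] [-4.   0.4 -2.7] [-0.01  0.61  0.03] 0.0001
scene arrest_knob 0.56 [ 0.589 -0.036  0.2  ]
```

View pics/e.png

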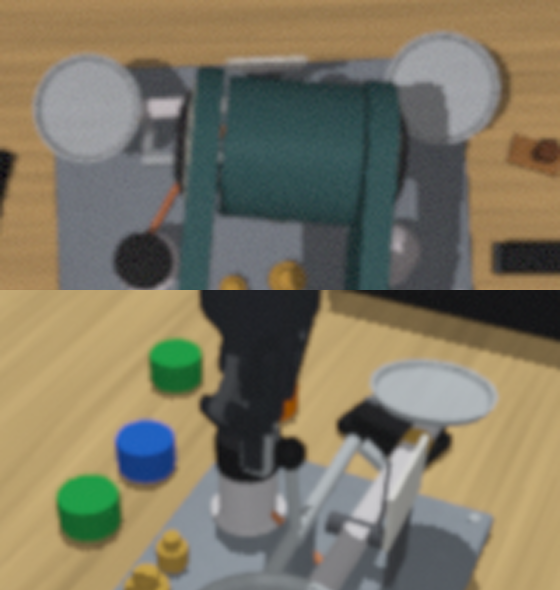

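The beam has clearly tipped and the knob is at 0.589 (about 0.57 rad). Next I go over the knob and pull it back from the +x side.

Call:
{"method": "carry_out", "body": {
  "moves": "-1 -4 0 0 0; -1 0 0 30 0; -1 0 0 25 0; -1 35 0 0 0; -1 32 0 0 0; -1 0 0 0 0; -1 0 0 -30 0; -1 0 0 -22 0; -1 0 0 0 0"
}}

```text
time_s: 7.75
tool_pos: [0.6336, -0.0346, 0.3617]
ee_rot: [0.007, 0.0, 1.0, -0.0]
ft_force: [-0.2, 0.2, -0.4]
width: -0.0001
```

Call:
{"method": "carry_out", "body": {
  "moves": "-1 -10 0 0 0; -1 -10 0 -2 0; -1 -10 0 -3 0; -1 -10 0 -3 0; -1 -10 0 -2 0; -1 -8 0 0 0; -1 -5 0 0 0; -1 0 0 0 0; -1 0 0 0 0"
}}

```text
time_s: 8.65
tool_pos: [0.5652, -0.0345, 0.3578]
ee_rot: [0.017, 0.0, 1.0, -0.001]
ft_force: [6.4, -0.4, -2.0]
width: -0.0002
```

```bash
python3 - <<'E'
from h import *
st()
b=shot('scene'); find('arrest_knob','scene'); shot('top'); find('arrest_knob','top')
E
```

```text
8.65 [ 0.5652 -0.0345  0.3578] [ 0.017  0.     1.    -0.001] [-0.106 -0.114  1.748  0.002  1.474 -1.677] [ 6.4 -0.4 -2. ] [-0.04 -1.02  0.05] -0.0002
scene arrest_knob 0.86 [ 0.55  -0.036  0.183]
```

Call:
{"method": "carry_out", "body": {
  "moves": "-1 -5 0 -1 0; -1 -3 0 0 0; -1 0 0 0 0; -1 15 0 0 0; -1 0 0 35 0; -1 0 0 35 0; -1 -30 30 10 -8; -1 -30 30 0 -8; 1 -15 30 0 -8; 1 0 26 0 -8; 1 0 0 0 -8; 1 0 0 0 -8; 1 0 0 0 -8; 1 0 0 0 -8; 1 0 0 0 -8; 1 0 0 0 -8; 1 0 0 0 -8; 1 0 0 0 0"
}}

```text
time_s: 10.65
tool_pos: [0.4901, 0.0847, 0.4451]
ee_rot: [0.017, 0.716, 0.697, -0.02]
ft_force: [0.2, -0.2, 0.0]
width: 0.0853
```

```bash
python3 - <<'E'
from h import *
st()
a=shot('top'); find('arrest_knob','top')
b=shot('scene'); 
for l in ['arrest_knob','cap','pot']: find(l,'scene')
shot('wrist');find('cap','wrist',n=4);find('pot','wrist')
cv2.imwrite('pics/f.png',np.vstack([cv2.resize(a[140:260,210:400],(560,354),interpolation=2)[:290],cv2.resize(b[140:300,190:390],(560,448),interpolation=2)[:300]])[:,:,::-1])
E
```

```text
10.65 [0.4901 0.0847 0.4451] [ 0.017  0.716  0.697 -0.02 ] [ 0.132 -0.28   1.749 -0.052  1.684  0.153] [ 0.2 -0.2  0. ] [ 0.03  0.02 -0.03] 0.0853
top arrest_knob 0.88 [ 0.549 -0.03   0.187]
top arrest_knob 0.19 [ 0.505 -0.152  0.012]
scene arrest_knob 0.93 [ 0.55  -0.038  0.185]
scene cap 0.91 [0.443 0.256 0.002]
scene cap 0.82 [0.499 0.089 0.073]
scene pot 0.6 [0.5   0.084 0.018]
wrist cap 0.98 [ 0.371  0.03  -0.007]
wrist cap 0.93 [ 0.446  0.258 -0.001]
wrist cap 0.92 [0.329 0.262 0.001]
wrist cap 0.8 [0.497 0.086 0.07 ]
wrist pot 0.75 [0.497 0.085 0.016]
```

View pics/f.png

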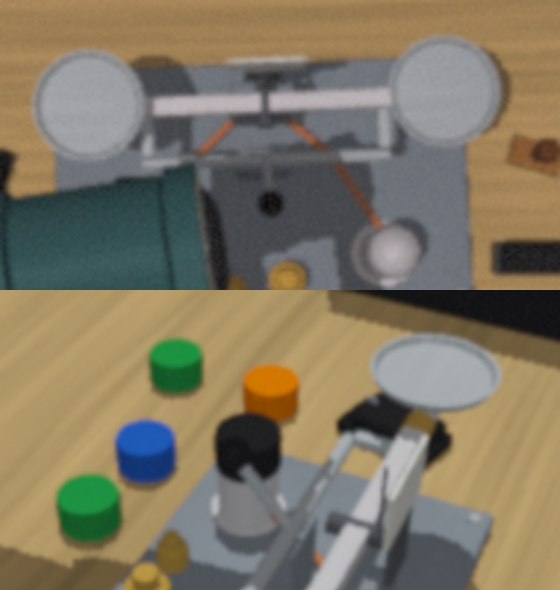

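```bash
cat >> h.py <<'E'
def gp(tx,ty,tz):
    s=sensors.observe(); r=R.from_quat(s['ee_rot'],scalar_first=True).as_matrix()
    g=s['tool_pos']+.155*r[:,2]
    print('zax',np.round(r[:,2],3),'yaw',np.degrees(np.arctan2(r[1,1],r[0,1])).round(1),'grasp',g.round(4),'to go mm',((np.array([tx,ty,tz])-g)*1e3).round(1))
E
python3 -c "
from h import *
gp(.501,.085,.092)"
```

```text
zax [-0.005 -0.053 -0.999] yaw -1.3 grasp [0.4897 0.0765 0.2903] to go mm [  11.3    8.5 -198.3]
```

Call:
{"method": "carry_out", "body": {
  "moves": "1 11 8 0 0; 1 0 0 -40 0; 1 0 0 -40 0; 1 0 0 -40 0; 1 0 0 -15 0; 1 0 0 0 0"
}}

```text
time_s: 11.7
tool_pos: [0.5038, 0.0949, 0.3075]
ee_rot: [0.018, 0.714, 0.7, -0.019]
ft_force: [-0.2, -1.4, -0.1]
width: 0.0855
```

```bash
python3 - <<'E'
from h import *
st(); gp(.501,.085,.092)
im=shot('wrist','w3.png');find('cap','wrist',n=4);find('pot','wrist')
E
```

```text
11.7 [0.5038 0.0949 0.3075] [ 0.018  0.714  0.7   -0.019] [ 0.148 -0.198  1.904 -0.052  1.443  0.175] [-0.2 -1.4 -0.1] [ 0.01 -0.02  0.02] 0.0855
zax [-0.001 -0.052 -0.999] yaw -1.2 grasp [0.5037 0.0868 0.1527] to go mm [ -2.7  -1.8 -60.7]
wrist cap 0.91 [0.375 0.12  0.001]
wrist cap 0.78 [0.502 0.085 0.073]
wrist cap 0.62 [ 0.371  0.034 -0.003]
wrist cap 0.15 [0.5   0.089 0.016]
wrist pot 0.87 [0.499 0.087 0.017]
```

View pics/w3.png

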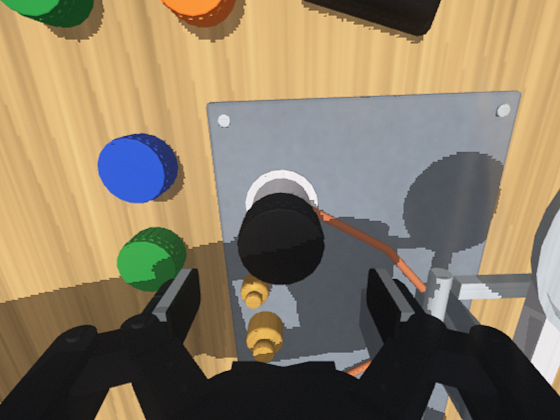

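The black cap is centred between the pads at (281,238). Now I descend and grip.

Call:
{"method": "carry_out", "body": {
  "moves": "1 -2 -2 -30 0; 1 0 0 -26 0; 1 0 0 -3 0; -1 0 0 0 0; -1 0 0 0 0; -1 0 0 0 0; -1 0 0 0 0; -1 0 0 0 0; -1 0 0 0 0",
  "force": 50
}}

```text
time_s: 12.75
tool_pos: [0.5032, 0.0935, 0.265]
ee_rot: [0.021, 0.714, 0.699, -0.014]
ft_force: [1.2, -0.1, -15.7]
width: 0.0538
```

```bash
python3 -c "
from h import *
st();gp(.501,.085,.092)"
```

```text
12.75 [0.5032 0.0935 0.265 ] [ 0.021  0.714  0.699 -0.014] [ 0.145 -0.171  1.953 -0.052  1.358  0.177] [  1.2  -0.1 -15.7] [ 0.16 -0.56  0.01] 0.0538
zax [ 0.01  -0.049 -0.999] yaw -1.2 grasp [0.5047 0.0859 0.1102] to go mm [ -3.7  -0.9 -18.2]
```

The hand rises as it closes, so the grip is shallow and pulls on the cap. I'll reopen, go deeper and compensate during the close.

Call:
{"method": "carry_out", "body": {
  "moves": "1 0 0 0 0; 1 0 0 0 0; 1 0 0 0 0; 1 -3 0 -12 0; 1 0 0 -12 0; 1 0 0 0 0"
}}

```text
time_s: 13.35
tool_pos: [0.5009, 0.0936, 0.242]
ee_rot: [0.023, 0.714, 0.699, -0.012]
ft_force: [0.5, 0.1, 0.3]
width: 0.0851
```

```bash
python3 -c "
from h import *
st();gp(.501,.085,.092)"
```

```text
13.35 [0.5009 0.0936 0.242 ] [ 0.023  0.714  0.699 -0.012] [ 0.146 -0.158  1.98  -0.052  1.311  0.181] [0.5 0.1 0.3] [0.04 0.02 0.  ] 0.0851
zax [ 0.016 -0.049 -0.999] yaw -1.2 grasp [0.5033 0.086  0.0872] to go mm [-2.3 -1.   4.8]
```

Call:
{"method": "carry_out", "body": {
  "moves": "-1 -2 -1 -2 0; -1 0 0 -2 0; -1 0 0 -2 0; -1 0 0 -1 0; -1 0 0 0 0; -1 0 0 0 0"
}}

```text
time_s: 13.95
tool_pos: [0.4993, 0.0926, 0.2378]
ee_rot: [0.024, 0.714, 0.699, -0.011]
ft_force: [-1.1, 1.1, -0.3]
width: 0.0547
```

```bash
python3 -c "
from h import *
st();gp(.501,.085,.092)"
```

```text
13.95 [0.4993 0.0926 0.2378] [ 0.024  0.714  0.699 -0.011] [ 0.145 -0.158  1.988 -0.053  1.302  0.18 ] [-1.1  1.1 -0.3] [-0.01  0.02  0.03] 0.0547
zax [ 0.018 -0.049 -0.999] yaw -1.2 grasp [0.502 0.085 0.083] to go mm [-1. -0.  9.]
```

Call:
{"method": "carry_out", "body": {
  "moves": "-1 -0.9 -0.3 0 7.5; -1 -0.9 -0.5 0 7.5; -1 -0.8 -0.7 0 7.5; -1 -0.8 -0.9 0 7.5; -1 0 0 0 0",
  "force": 70
}}

```text
time_s: 14.45
tool_pos: [0.4958, 0.0897, 0.2379]
ee_rot: [0.025, 0.502, 0.865, -0.005]
ft_force: [-1.8, 1.2, 1.7]
width: 0.0543
```

```bash
python3 -c "
from h import *
st();gp(.502,.085,.083)"
```

```text
14.45 [0.4958 0.0897 0.2379] [ 0.025  0.502  0.865 -0.005] [ 0.137 -0.175  2.002 -0.04   1.28  -0.371] [-1.8  1.2  1.7] [ 0.14  0.28 -0.87] 0.0543
zax [ 0.039 -0.033 -0.999] yaw 29.8 grasp [0.5019 0.0845 0.0831] to go mm [ 0.1  0.5 -0.1]
```

Call:
{"method": "carry_out", "body": {
  "moves": "-1 -0.3 -0.9 0 7.5; -1 -0.2 -0.9 0 7.5"
}}

```text
time_s: 14.65
tool_pos: [0.4952, 0.0875, 0.2377]
ee_rot: [0.026, 0.386, 0.922, -0.002]
ft_force: [10.1, -4.7, 0.2]
width: 0.0545
```

```bash
python3 -c "
from h import *
st();gp(.502,.085,.083)"
```

```text
14.65 [0.4952 0.0875 0.2377] [ 0.026  0.386  0.922 -0.002] [ 0.131 -0.179  2.006 -0.03   1.272 -0.64 ] [10.1 -4.7  0.2] [-1.   -1.25 -0.92] 0.0545
zax [ 0.046 -0.023 -0.999] yaw 44.6 grasp [0.5023 0.084  0.0829] to go mm [-0.3  1.   0.1]
```

Call:
{"method": "carry_out", "body": {
  "moves": "-1 -0.5 -0.6 0 8; -1 -0.3 -1 0 8; -1 -0.2 -1 0 8; -1 0 -1 0 8; -1 0.2 -1 0 7; -1 0 0 0 0; -1 0 0 2 0; -1 0 0 3 0"
}}

```text
time_s: 15.45
tool_pos: [0.4937, 0.0822, 0.239]
ee_rot: [0.022, 0.054, 0.998, 0.007]
ft_force: [22.1, 2.0, -36.8]
width: 0.0549
```

```bash
python3 -c "
from h import *
st();gp(.502,.085,.083)"
```

```text
15.45 [0.4937 0.0822 0.239 ] [0.022 0.054 0.998 0.007] [ 0.112 -0.187  2.011  0.008  1.272 -1.352] [ 22.1   2.  -36.8] [ 0.19 -2.81 -0.68] 0.0549
zax [ 0.044  0.013 -0.999] yaw 83.8 grasp [0.5005 0.0842 0.0841] to go mm [ 1.5  0.8 -1.1]
```

Still locked (-37 N with almost no lift), so I ease off, re-grip and turn the other way.

Call:
{"method": "carry_out", "body": {
  "moves": "-1 0 0 -3 0; 1 0 0 0 0; 1 0 0 0 0; 1 0 0 0 0; -1 1 1 -3 0; -1 0 0 -2 0; -1 0 0 -2 0; -1 0 0 -1 0; -1 0 0 0 0; -1 0 0 0 0"
}}

```text
time_s: 16.45
tool_pos: [0.4956, 0.083, 0.2318]
ee_rot: [0.023, 0.06, 0.998, 0.006]
ft_force: [0.6, 0.5, -0.3]
width: 0.0544
```

```bash
python3 -c "
from h import *
st();gp(.502,.085,.083)"
```

```text
16.45 [0.4956 0.083  0.2318] [0.023 0.06  0.998 0.006] [ 0.114 -0.176  2.014  0.005  1.256 -1.338] [ 0.6  0.5 -0.3] [ 0.05 -0.06 -0.03] 0.0544
zax [ 0.046  0.01  -0.999] yaw 83.2 grasp [0.5028 0.0845 0.0769] to go mm [-0.8  0.5  6.1]
```

Call:
{"method": "carry_out", "body": {
  "moves": "-1 0 1 0 -8; -1 0.2 1 0 -8; -1 0.3 1 0 -8; -1 0.4 1.1 0 -8; -1 0.6 1.1 0 -8; -1 0.4 1 0 -8; -1 0.5 1 0 -8; -1 0.7 0.9 0 -8"
}}

```text
time_s: 17.25
tool_pos: [0.4991, 0.0895, 0.2318]
ee_rot: [0.024, 0.596, 0.803, -0.011]
ft_force: [-6.5, -6.0, 6.4]
width: 0.0546
```

```bash
python3 -c "
from h import *
st();gp(.502,.085,.083)"
```

```text
17.25 [0.4991 0.0895 0.2318] [ 0.024  0.596  0.803 -0.011] [ 0.138 -0.156  1.997 -0.052  1.283 -0.141] [-6.5 -6.   6.4] [-0.91  0.95  0.38] 0.0546
zax [ 0.025 -0.047 -0.999] yaw 16.8 grasp [0.5029 0.0822 0.077 ] to go mm [-0.9  2.8  6. ]
```

Torque is lower (0.38 against 0.9), so the cap is turning freely. I'll continue to about 100° in all.

Call:
{"method": "carry_out", "body": {
  "moves": "-1 0.4 1.4 0 -8; -1 0.5 1 0 -8; -1 0.6 0.5 0 -8; -1 0.8 0.3 0 -8; -1 0 0 0 0; -1 0 0 2 0; -1 0 0 3 0"
}}

```text
time_s: 17.95
tool_pos: [0.5022, 0.0932, 0.2357]
ee_rot: [0.02, 0.8, 0.599, -0.016]
ft_force: [5.6, -1.9, -6.9]
width: 0.0544
```

```bash
python3 -c "
from h import *
st();gp(.502,.085,.083)"
```

```text
17.95 [0.5022 0.0932 0.2357] [ 0.02   0.8    0.599 -0.016] [ 0.145 -0.144  1.979 -0.053  1.316  0.444] [ 5.6 -1.9 -6.9] [-0.18 -0.8   0.03] 0.0544
zax [-0.002 -0.052 -0.999] yaw -16.3 grasp [0.5019 0.0851 0.0809] to go mm [ 0.1 -0.1  2.1]
```

Lifting 4 mm with only -7 N, so the cap is free. I'll carry on lifting slowly, then up.

Call:
{"method": "carry_out", "body": {
  "moves": "-1 0 0 3 0; -1 0 0 5 0; -1 0 0 6 0; -1 0 0 8 0; -1 0 0 10 0; -1 0 0 15 0; -1 0 0 18 0; -1 0 0 18 0; -1 0 0 10 0; -1 0 0 5 0; -1 0 0 0 0; -1 0 0 0 0; -1 0 0 0 0; -1 0 0 0 0"
}}

```text
time_s: 19.35
tool_pos: [0.5012, 0.0931, 0.3425]
ee_rot: [0.02, 0.797, 0.604, -0.016]
ft_force: [-0.5, 0.3, -0.9]
width: 0.0541
```

```bash
python3 - <<'E'
from h import *
st(); gp(.502,.085,.177)
b=shot('scene'); a=shot('top')
for l in ['arrest_knob','cap','pot']: find(l,'scene',n=3)
find('arrest_knob','top')
cv2.imwrite('pics/g.png',np.vstack([cv2.resize(a[140:260,210:400],(560,354),interpolation=2)[:290],cv2.resize(b[140:300,190:390],(560,448),interpolation=2)[:300]])[:,:,::-1])
E
```

```text
19.35 [0.5012 0.0931 0.3425] [ 0.02   0.797  0.604 -0.016] [ 0.145 -0.224  1.869 -0.051  1.506  0.423] [-0.5  0.3 -0.9] [ 0.02 -0.    0.01] 0.0541
zax [-0.001 -0.052 -0.999] yaw -15.7 grasp [0.501  0.085  0.1877] to go mm [  1.   -0.  -10.7]
scene arrest_knob 0.7 [ 0.549 -0.04   0.185]
scene cap 0.91 [0.501 0.089 0.185]
scene cap 0.77 [0.442 0.255 0.003]
scene cap 0.61 [0.33  0.26  0.002]
scene pot 0.77 [0.5   0.085 0.017]
scene pot 0.72 [0.577 0.262 0.007]
top arrest_knob 0.76 [ 0.546 -0.031  0.187]
```

View pics/g.png

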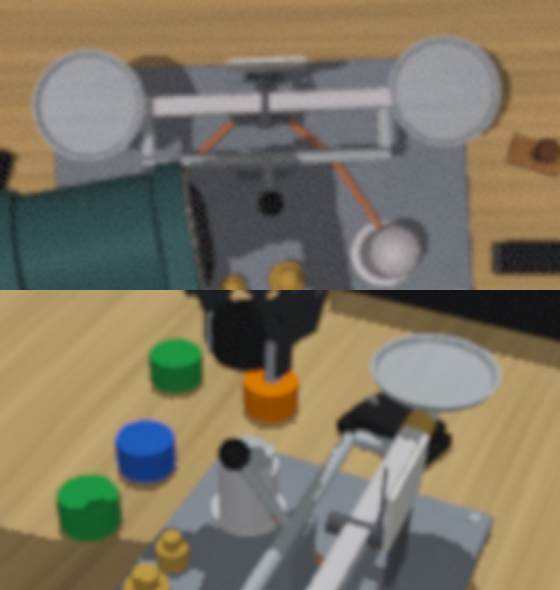

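The cap is in the gripper at crop px (235,330), the pot below it is bare, the knob is home and the beam is level. The arm is still, so I'm handing in.

```bash
python3 -c "
from h import *
print(workorder.job_done()); st()"
```

```text
the job is handed in; nothing more can be done
None
the job is handed in; nothing more can be done
```

The job is handed in, at about 19.5 s of the 58 s allowed. It gives no verdict, so the result rests on my own last checks.

- **Lever:** My first grip on the knob slipped partway. I pushed it over with closed fingers instead, to about 0.57 rad, and the beam visibly tipped. I then pulled it back against its stop.
- **Cap:** It stayed locked after turning the hand 85° one way (counter-clockwise seen from above). Turning about 100° the other way freed it, and it lifted off.
- **Last checks:**
  - The cap is in the gripper (opening 54 mm), with its rim about 112 mm above the pot's shoulder and within about 5 mm of the pot's axis.
  - The tool is tilted about 3° (0.05 rad) and there is no outside load on it.
  - The knob is back where it started, to within about 5 mm, and the beam is level in the pictures.
  - The weights, stapler and stamp that showed in the last pictures had not moved. I did not measure any bystander, and the mouse was hidden.
- **Disagreements:** The network's cap position differed by about 5 mm between cameras. It often put a coloured look-alike first, so I picked the black cap from the pictures.

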